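# Release the pawl and close the screen press

## Robot

A 6-joint arm with a two-finger parallel gripper is mounted at the origin on the work surface. World frame = base frame: x ahead of the robot, y to its left, z up, the work surface at z = 0. Lengths are in m, angles in rad, forces in N, time in s.
With the tool pointing down it reaches from about 0.35 to 0.95 m from the base axis. Payload 17.4 kg.
Tool frame: the origin (TCP) lies midway between the tips of the shut fingers; the grasp point (between the pads) lies 19 mm behind it; z points along the fingers, y is the line along which they close (so a half turn about z gives the same grasp; the last joint's range is limited). The gripper opens to 93 mm and grips with 3 to 60 N. Pads are 15 mm wide; open, the fingers measure 128 mm over their backs; the gripper's body (75 mm by 188 mm) begins 65 mm behind the grasp point.
Start: joints at [-1.293, 0.116, 1.442, -0, 1.584, -0.038], TCP at [0.21, -0.642, 0.219] pointing down, gripper open.
Joint ranges: [-2.83, 2.83], [-0.83, 2.19], [0.07, 2.5], [-1.14, 4.28], [0.01, 3], [-2.97, 2.97]. Speed limits (rad/s): [1.89, 1.89, 2.22, 3.14, 3.14, 3.14].

## Interface

Orientations are given as a 3x3 rotation matrix whose columns are the frame's x, y, z axes.
In Python, from cell import monitor, optics, job gives the robot as it stands.
- The arm moves only by the shell command python3 -m crank 'ROWS' [FORCE]. ROWS is JSON, a list of rows, each an object with "delta_pos": the shift along the world's x, y, z in m, a list of three; "turn": the turn, a rotation vector about the world's x, y, z in units of 6 degrees (1.0 is 6 degrees), a list of three; "hand": the gripper command: -1 is fully open, 1 is shut, values between are in proportion. In form: [{"delta_pos": [tx, ty, tz], "turn": [rx, ry, rz], "hand": hand}, ...]. A call has exactly 10 rows; each row is the pose to reach, as a shift and turn from the pose commanded when the call began; what a row does not reach only later rows make up. A row lasts 1/12 s, in which the tool goes at most 41.7 mm and 7.16 degrees, less where a joint would pass 70% of its speed; a pose out of reach is approached as far as the arm can. A call with a gripper value outside its range is refused whole. The fingers move at their own pace and stop on an object; FORCE is the grip in N (left out, the last holds). Time passes only in rows, so rows that repeat a pose let the fingers close, or fill a call up. It gives the time, the measured TCP pose, the force, the opening and the grip force at its end, in the units of the state.
- monitor.get_obs(): the state, without advancing time (a new reading comes with each control period).
- optics.get_image(name): name is "side" or "top" or "wrist"; returns a dict with "image" (400x640x3 uint8, red, green, blue), "camera_matrix" (3x3 intrinsics, pixels), "rvec" (rotation vector, rad) and "tvec" (3), from world to camera coordinates, as OpenCV has them; the wrist camera has in their place "tool_from_camera" (4x4, takes a point from camera to tool coordinates, whose origin is the TCP and whose axes are the flange's). Camera axes: x right, y down, z forward; pixel columns grow to the right and rows downward; lengths in m; the calibration is good to about 2 mm. A picture is of the moment at which its call begins: read the wrist's pose just before it. There is no depth.
- job.sign_off(): hands the job in; it is judged then, once.
The state is a dict: "t": time; "joint_positions": joint angles; "dq": joint speeds; "joint_efforts": joint torques, N m; "tool_pos": TCP position; "tool_rot": TCP orientation; "force": force on the tool from outside, world axes, zero at the start; "ft_torque": the same for the moment, N m; "finger_gap": opening from 0.0 (shut) to 1.0 (fully open); "gripper_force": force on a finger pad.
Only numpy, scipy, OpenCV 4.12 (cv2) and the standard library are available. Lean on these libraries where they do the work, as an engineer would, in place of code of your own. Each camera call takes 0.05 s, during which the arm holds its last target. There are 200 camera calls.

## Task

The frame of the small screen-printing press is propped up by a ratchet. With the fingertips only, press the pawl's thumb tab down until the pawl is fully tripped off the teeth (it stays there), then (not forcing it past engaged teeth) push the arm down by its handle until the frame lies flat on the print board, without slamming it. Leave the pawl tripped and the arm down, never lift the arm higher than it stands, and leave the jar, the tape roll and the squeegee where they are.

Things in the scene. Friction and masses are not known exactly. Their poses are not given: they have to be found in the camera images.
- press: the fixed press: a wooden base plate 400 x 200 x 14 mm (centred at local x = -20 mm) with a white print board (215 x 180 mm, top at 50 mm) on its +x half. Origin on the table under the press; local z up, local +x from the hinge towards the handle end. The arm's hinge axis is parallel to local y at local x = -90 mm, height 75 mm, between dark steel cheeks. The toothed ratchet disc (radius 67 mm over the teeth) and the pawl stand at local y = +50 mm. It cannot move.
- screen_arm (a joint): angle of the arm above level, rad: 0 = down, frame flat on the print board (hard stop); about 0.7 to 0.8 at the start. A stiff friction hinge: the arm stays where it is left, and needs roughly 3 to 8 N at the handle to be pushed down. While the pawl is engaged a tooth stops it at about 0.66 (do not force it: below 0.57 it counts as forced); the arm could also swing higher (to 1.2) but must not.
- handle (a point): centre of the upper face of the black handle block (55 mm along the arm, 44 mm wide, 16 mm thick) at the free end of the arm, 312 mm from the hinge axis along the arm and 8 mm above the arm's centreline; local x points out along the arm, local z out of its upper face. Height 83 mm when the arm is down. Behind it, towards the hinge, an aluminium bar 26 mm wide carries the wooden screen frame (200 x 162 mm) on its underside.
- hinge (a point): point on the arm's hinge axis, on the centreline of the arm; the handle moves on a circle about it in the press's local x-z plane.
- pawl (a joint): angle of the pawl, rad: 0 = nose between the teeth (engaged), 0.32 = tab fully pressed (hard stop); from 0.2 on it counts as tripped. Held by friction: it stays where it is put; about 2 to 4 N on the tab moves it.
- tab (a point): centre of the upper face of the pawl's flat steel thumb tab (36 x 36 mm, 8 mm thick), at the end of the pawl farthest from the handle, on the +y side of the press; its height is 143 mm when engaged. The pawl is a rocker: its pivot lies 55 mm from this point towards press +x at height 133 mm, its nose 80 mm beyond the pivot on top of the ratchet disc. Pressing the tab down by 17 mm (0.32 rad) lifts the nose off the teeth. Free space above and below.
- dye_jar: bystander: loose dark-blue jar, 56 mm across, 75 mm tall, origin at the centre of its underside.
- tape_roll: bystander: loose paper tape roll lying flat, 90 mm outside, 68 mm inside, 24 mm tall, origin at the centre of its underside.
- squeegee: bystander: loose squeegee lying flat, wooden grip with a rubber blade, 160 mm (its x) x 63 mm x 24 mm, origin on the table at its middle.

How it is judged:
By the outcome, as a careful person would: the job done as asked, in the order asked, and still so for the second after the job is handed in, with the robot touching nothing.
It also fails if it takes over 48 s, if anything falls off the work surface, if the arm or the gripper's body presses on something with over 40 N, if the wrist force passes 120 N, or if a joint passes its speed limit or range.

## Working session

There is one attempt and no reset: what is moved stays moved. The work goes in short steps, Python scripts to look and compute and a shell command to move; the robot and the scene stay as the last step left them, time stands still between calls to the robot, and variables do not carry over. Pictures are saved under pics/ and viewed, at most 10 in all, crops included, and the job is handed in when it is done.

```bash
mkdir -p pics; ls
python3 - <<'E'
from cell import monitor, optics
import cv2,numpy as np,pickle
o=monitor.get_obs();print({k:np.round(v,3).tolist() for k,v in o.items()})
for n in("top","side"):
    d=optics.get_image(n);pickle.dump(d,open(n+".pkl","wb"))
    cv2.imwrite(f"pics/{n}0.png",d["image"][:,:,::-1]);print(n,np.round(d["camera_matrix"],1).tolist(),d["rvec"],d["tvec"])
E
```

```text
pics
{'t': 0.0, 'joint_positions': [-1.293, 0.116, 1.442, 0.0, 1.584, -0.038], 'dq': [0.001, 0.001, 0.001, 0.0, -0.001, -0.001], 'joint_efforts': [0.002, -72.125, -62.262, 0.078, 0.024, -0.0], 'tool_pos': [0.21, -0.641, 0.218], 'tool_rot': [[0.951, 0.311, -0.0], [0.311, -0.951, 0.001], [0.0, -0.001, -1.0]], 'force': [0.153, 0.409, -0.111], 'ft_torque': [-0.001, -0.036, -0.024], 'gripper_force': 0.0, 'finger_gap': 0.999}
top [[497.0, 0.0, 317.9], [0.0, 497.0, 200.1], [0.0, 0.0, 1.0]] [ 2.10280849 -2.1479197   0.15319567] [0.03905689 0.59737985 0.94975404]
side [[433.6, 0.0, 323.0], [0.0, 433.6, 197.0], [0.0, 0.0, 1.0]] [ 2.20588305 -0.70309649  0.30913634] [-0.49412542  0.3188588   0.60859534]
```

View pics/top0.png

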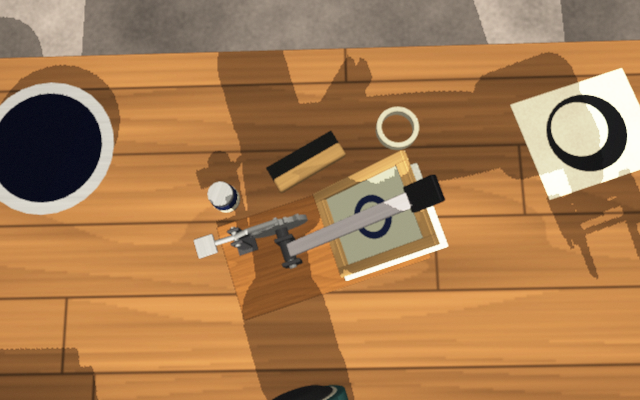

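View pics/side0.png

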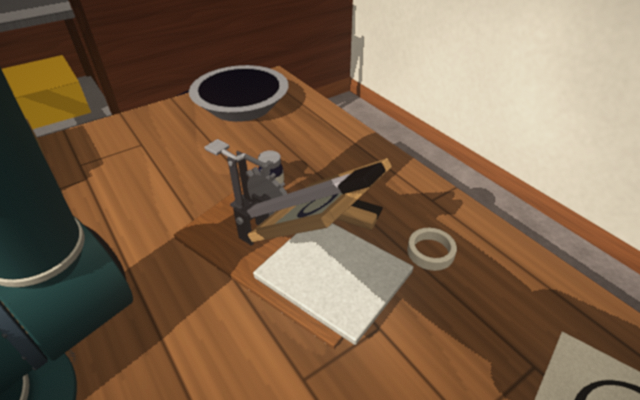

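The top view shows the tab at (205,246), the hinge near (290,250) and the handle around (427,193). In the side view the tab is at (217,148) and the white board's corners are at about (254,273), (356,341) and (412,268). I'll measure these next.

```bash
cat > h.py <<'E'
import cv2,numpy as np,pickle
def ray(d,p):
    R=cv2.Rodrigues(np.array(d["rvec"]))[0];t=np.array(d["tvec"])
    u=np.linalg.inv(d["camera_matrix"])@[p[0],p[1],1]
    return -R.T@t,R.T@u
def plane(d,p,z):
    c,v=ray(d,p);return c+v*(z-c[2])/v[2]
def proj(d,X):
    return cv2.projectPoints(np.array(X,float).reshape(-1,1,3),np.array(d["rvec"]),np.array(d["tvec"]),d["camera_matrix"],None)[0][:,0]
def tri(ds,ps):
    A=np.zeros((3,3));b=np.zeros(3)
    for d,p in zip(ds,ps):
        c,v=ray(d,p);v/=np.linalg.norm(v);M=np.eye(3)-np.outer(v,v);A+=M;b+=M@c
    return np.linalg.solve(A,b)
E
python3 - <<'E'
from h import *
T=pickle.load(open("top.pkl","rb"));S=pickle.load(open("side.pkl","rb"))
print("tab plane",plane(T,(205,246),.143),plane(S,(217,148),.143),"tri",tri([T,S],[(205,246),(217,148)]))
c=[plane(S,p,.05) for p in((254,273),(356,341),(412,268))];print(np.round(c,4).tolist())
x=c[1]-c[0];y=c[2]-c[1];print(np.linalg.norm(x),np.linalg.norm(y),np.degrees(np.arctan2(x[1],x[0])),np.degrees(np.arctan2(y[1],y[0])))
print("top board corner",plane(T,(447,246),.05),plane(T,(346,280),.05))
a=cv2.resize(T["image"][140:300,180:460],None,fx=2.8,fy=2.8,interpolation=3)
b=cv2.resize(S["image"][130:260,195:405],None,fx=3.7,fy=3.7,interpolation=3)[:,:784]
b=b[:,:780];
cv2.imwrite("pics/a.png",a[...,::-1]);cv2.imwrite("pics/b.png",b[...,::-1]);print(a.shape,b.shape)
E
```

```text
tab plane [0.5032791  0.22970819 0.143     ] [0.50032771 0.21521683 0.143     ] tri [0.50508876 0.23238697 0.13107175]
[[0.4375, -0.0326, 0.05], [0.5003, -0.234, 0.05], [0.6653, -0.1816, 0.05]]
0.21097602318580472 0.17320706025639984 -72.69345389454618 17.628456817501473
top board corner [ 0.50048581 -0.22603375  0.05      ] [ 0.4382842  -0.02553893  0.05      ]
(448, 784, 3) (481, 777, 3)
```

View pics/a.png

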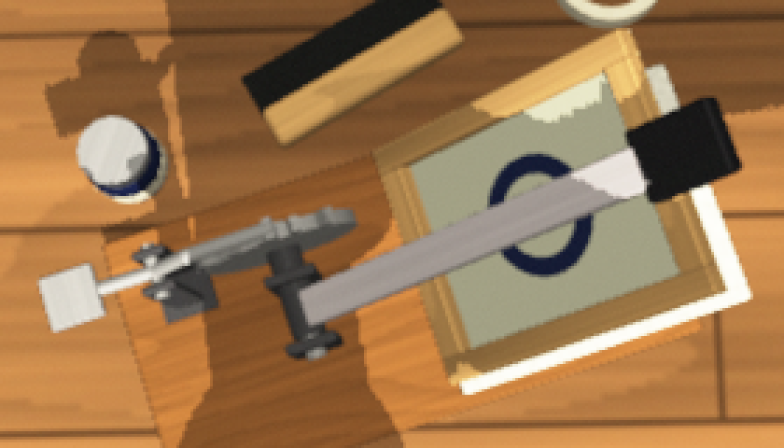

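View pics/b.png

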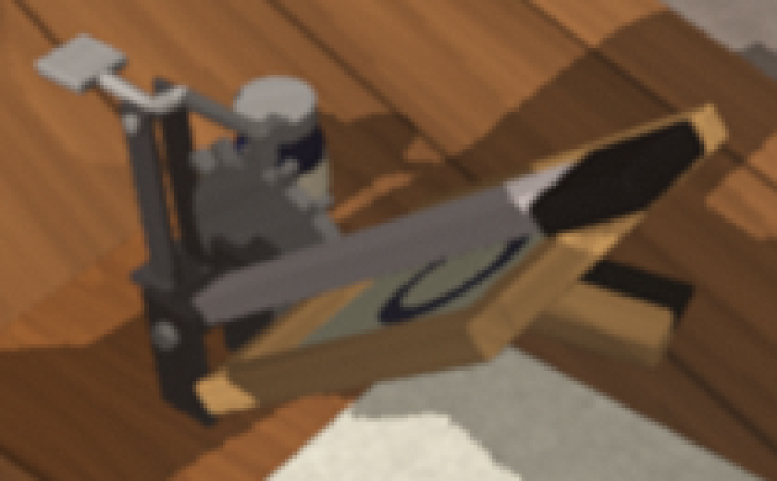

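The crops show the pale tab square centred at about (71,297) in the top crop. The black handle's upper face is near (680,150) in the top crop and (612,178) in the side crop.

Run:
```python
from h import *
T=pickle.load(open("top.pkl","rb"));S=pickle.load(open("side.pkl","rb"))
A=lambda x,y:(180+x/2.8-.3,140+y/2.8-.3);B=lambda x,y:(195+x/3.7-.3,130+y/3.7-.3)
print("tab",plane(T,A(71,297),.143),plane(S,B(81,61),.143),tri([T,S],[A(71,297),B(81,61)]))
px=np.array([.3,-.954,0]);px/=np.linalg.norm(px);py=np.array([-px[1],px[0],0])
end=np.array([.5004,-.230,.0])+.09*py
h=tri([T,S],[A(680,150),B(612,178)])
c=[np.dot(plane(T,A(680,150),z)-end,py) for z in(.25,.28,.31)]
print("handle tri",h,"local",(h-end)@px,(h-end)@py,c)
from scipy.optimize import brentq
th=brentq(lambda t:.075+.312*np.sin(t)+.008*np.cos(t)-h[2],0,1.2)
hx=(h-end)@px-.312*np.cos(th)+.008*np.sin(th);print("theta",th,"hinge rel end",hx,"hinge",end+hx*px)
for n,p in(("jar",A(113,150)),):print(n,plane(T,p,.075))
print("hinge axis bolts", [(plane(T,A(*p),.075)-end)@px for p in((310,350),)])
print("base rear corner",[((plane(T,p,.014)-end)@px,(plane(T,p,.014)-end)@py) for p in(A(105,230),(243,320))])
```

```text
tab [0.50368866 0.22961209 0.143     ] [0.50234033 0.22147424 0.143     ] [0.50483271 0.23103195 0.13645259]
handle tri [ 0.56838732 -0.14135753  0.26953878] local -0.06416499670813873 0.0014473381837003703 [np.float64(0.0035632954488628702), np.float64(0.00026841677192916035), np.float64(-0.0030264619050045477)]
theta 0.6473418339316045 hinge rel end -0.30821962860849456 hinge [0.49379449 0.09102291 0.        ]
jar [0.61191983 0.21869906 0.075     ]
hinge axis bolts [np.float64(-0.30611526542719997)]
base rear corner [(np.float64(-0.4270228910957461), np.float64(0.10990238306904217)), (np.float64(-0.4345942590561019), np.float64(-0.09726204439908288))]
```

```bash
python3 -m crank '[{"delta_pos":[0.02,0.01,0.03],"turn":[0,0,0],"hand":1},{"delta_pos":[0.05,0.03,0.06],"turn":[0,0,0],"hand":1},{"delta_pos":[0.07,0.05,0.09],"turn":[0,0,0],"hand":1},{"delta_pos":[0.1,0.07,0.12],"turn":[0,0,0],"hand":1},{"delta_pos":[0.12,0.09,0.15],"turn":[0,0,0],"hand":1},{"delta_pos":[0.15,0.11,0.17],"turn":[0,0,0],"hand":1},{"delta_pos":[0.17,0.13,0.19],"turn":[0,0,0],"hand":1},{"delta_pos":[0.2,0.16,0.2],"turn":[0,0,0],"hand":1},{"delta_pos":[0.22,0.18,0.2],"turn":[0,0,0],"hand":1},{"delta_pos":[0.24,0.2,0.2],"turn":[0,0,0],"hand":1}]'
python3 -m crank '[{"delta_pos":[0,0.04,0],"turn":[0,0,0],"hand":1},{"delta_pos":[0.01,0.08,0],"turn":[0,0,0],"hand":1},{"delta_pos":[0.01,0.12,0],"turn":[0,0,0],"hand":1},{"delta_pos":[0.02,0.16,0],"turn":[0,0,0],"hand":1},{"delta_pos":[0.02,0.2,0],"turn":[0,0,0],"hand":1},{"delta_pos":[0.03,0.24,0],"turn":[0,0,0],"hand":1},{"delta_pos":[0.03,0.28,0],"turn":[0,0,0],"hand":1},{"delta_pos":[0.04,0.32,0],"turn":[0,0,0],"hand":1},{"delta_pos":[0.05,0.36,0],"turn":[0,0,0],"hand":1},{"delta_pos":[0.05,0.39,0],"turn":[0,0,0],"hand":1}]'
python3 -m crank '[{"delta_pos":[0,0.03,0],"turn":[0,0,0],"hand":1},{"delta_pos":[0,0.07,0],"turn":[0,0,0],"hand":1},{"delta_pos":[0,0.11,0],"turn":[0,0,0],"hand":1},{"delta_pos":[0,0.15,0],"turn":[0,0,0],"hand":1},{"delta_pos":[0,0.18,-0.01],"turn":[0,0,0],"hand":1},{"delta_pos":[0,0.21,-0.03],"turn":[0,0,0],"hand":1},{"delta_pos":[0,0.24,-0.06],"turn":[0,0,0],"hand":1},{"delta_pos":[0,0.26,-0.09],"turn":[0,0,0],"hand":1},{"delta_pos":[0,0.275,-0.12],"turn":[0,0,0],"hand":1},{"delta_pos":[0,0.275,-0.15],"turn":[0,0,0],"hand":1}]'
```

```text
t: 0.93
tool_pos: [0.4511, -0.44, 0.4195]
tool_rot: [[0.95, 0.311, 0.001], [0.311, -0.95, -0.001], [0.001, 0.001, -1.0]]
force: [-0.1, -0.5, -0.4]
finger_gap: 0.332
gripper_force: 0.0
t: 1.77
tool_pos: [0.5001, -0.0489, 0.4181]
tool_rot: [[0.95, 0.312, -0.001], [0.312, -0.95, 0.0], [-0.0, -0.001, -1.0]]
force: [0.9, -0.6, -1.4]
finger_gap: 0.008
gripper_force: 0.0
t: 2.6
tool_pos: [0.499, 0.2257, 0.2666]
tool_rot: [[0.95, 0.313, -0.001], [0.313, -0.95, 0.0], [-0.001, -0.0, -1.0]]
force: [0.7, -0.3, -0.3]
finger_gap: 0.004
gripper_force: 0.0
```

```bash
python3 -m crank '[{"delta_pos":[0.004,0.001,-0.02],"turn":[0,0,0],"hand":1},{"delta_pos":[0.004,0.001,-0.04],"turn":[0,0,0],"hand":1},{"delta_pos":[0.004,0.001,-0.06],"turn":[0,0,0],"hand":1},{"delta_pos":[0.004,0.001,-0.08],"turn":[0,0,0],"hand":1},{"delta_pos":[0.004,0.001,-0.09],"turn":[0,0,0],"hand":1},{"delta_pos":[0.004,0.001,-0.1],"turn":[0,0,0],"hand":1},{"delta_pos":[0.004,0.001,-0.105],"turn":[0,0,0],"hand":1},{"delta_pos":[0.004,0.001,-0.11],"turn":[0,0,0],"hand":1},{"delta_pos":[0.004,0.001,-0.11],"turn":[0,0,0],"hand":1},{"delta_pos":[0.004,0.001,-0.11],"turn":[0,0,0],"hand":1}]'
python3 - <<'E'
from h import *
from cell import optics
for n in("top","side"):
    d=optics.get_image(n);pickle.dump(d,open(n+"1.pkl","wb"))
    i=d["image"];i=i[180:310,150:350] if n=="top" else i[60:260,170:410]
    f=390/i.shape[1];i=cv2.resize(i,None,fx=f,fy=f,interpolation=3);print(i.shape,f)
    if n=="top":a=i
    else: b=i
H=max(len(a),len(b));o=np.zeros((H,780,3),np.uint8);o[:len(a),:390]=a;o[:len(b),390:]=b
cv2.imwrite("pics/c.png",o[...,::-1])
E
```

```text
t: 3.43
tool_pos: [0.5038, 0.2244, 0.1592]
tool_rot: [[0.951, 0.311, 0.001], [0.311, -0.951, 0.0], [0.001, -0.0, -1.0]]
force: [-0.2, 0.3, 0.4]
finger_gap: 0.004
gripper_force: 0.0
(254, 390, 3) 1.95
(325, 390, 3) 1.625
```

View pics/c.png

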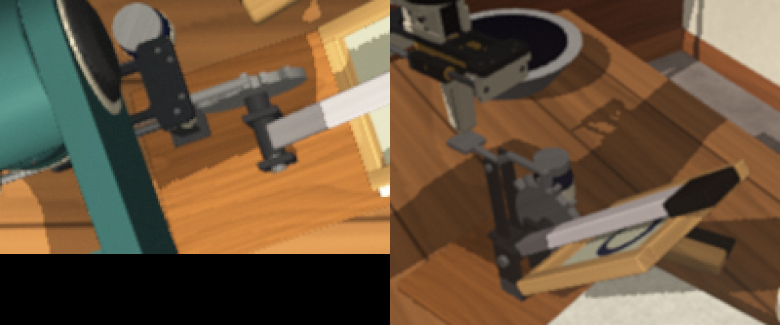

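The side view shows the fingertips just above the tab, at about (463,140) in the crop. Next I press, in small steps.

```bash
python3 -m crank '[{"delta_pos":[0,0.001,-0.004],"turn":[0,0,0],"hand":1},{"delta_pos":[0,0.001,-0.008],"turn":[0,0,0],"hand":1},{"delta_pos":[0,0.001,-0.012],"turn":[0,0,0],"hand":1},{"delta_pos":[0,0.001,-0.015],"turn":[0,0,0],"hand":1},{"delta_pos":[0,0.001,-0.017],"turn":[0,0,0],"hand":1},{"delta_pos":[0,0.001,-0.019],"turn":[0,0,0],"hand":1},{"delta_pos":[0,0.001,-0.021],"turn":[0,0,0],"hand":1},{"delta_pos":[0,0.001,-0.023],"turn":[0,0,0],"hand":1},{"delta_pos":[0,0.001,-0.024],"turn":[0,0,0],"hand":1},{"delta_pos":[0,0.001,-0.024],"turn":[0,0,0],"hand":1}]'
python3 -m crank '[{"delta_pos":[0,0,-0.001],"turn":[0,0,0],"hand":1},{"delta_pos":[0,0,-0.002],"turn":[0,0,0],"hand":1},{"delta_pos":[0,0,-0.003],"turn":[0,0,0],"hand":1},{"delta_pos":[0,0,-0.004],"turn":[0,0,0],"hand":1},{"delta_pos":[0,0,-0.005],"turn":[0,0,0],"hand":1},{"delta_pos":[0,0,-0.006],"turn":[0,0,0],"hand":1},{"delta_pos":[0,0,-0.006],"turn":[0,0,0],"hand":1},{"delta_pos":[0,0,-0.006],"turn":[0,0,0],"hand":1},{"delta_pos":[0,0,-0.006],"turn":[0,0,0],"hand":1},{"delta_pos":[0,0,-0.006],"turn":[0,0,0],"hand":1}]'
```

```text
t: 4.37
tool_pos: [0.5036, 0.2254, 0.1345]
tool_rot: [[0.951, 0.311, -0.0], [0.311, -0.951, -0.0], [-0.0, 0.0, -1.0]]
force: [-0.5, 0.7, 1.1]
finger_gap: 0.004
gripper_force: 0.5
t: 5.2
tool_pos: [0.5036, 0.2253, 0.1285]
tool_rot: [[0.951, 0.311, -0.0], [0.311, -0.951, -0.0], [-0.0, 0.0, -1.0]]
force: [-0.0, -0.5, 0.2]
finger_gap: 0.006
gripper_force: 0.0
```

```bash
python3 -m crank '[{"delta_pos":[0,0,-0.0005],"turn":[0,0,0],"hand":1},{"delta_pos":[0,0,-0.001],"turn":[0,0,0],"hand":1},{"delta_pos":[0,0,-0.0015],"turn":[0,0,0],"hand":1},{"delta_pos":[0,0,-0.002],"turn":[0,0,0],"hand":1},{"delta_pos":[0,0,-0.002],"turn":[0,0,0],"hand":1},{"delta_pos":[0,0,-0.002],"turn":[0,0,0],"hand":1},{"delta_pos":[0,0,-0.002],"turn":[0,0,0],"hand":1},{"delta_pos":[0,0,-0.002],"turn":[0,0,0],"hand":1},{"delta_pos":[0,0,-0.002],"turn":[0,0,0],"hand":1},{"delta_pos":[0,0,-0.002],"turn":[0,0,0],"hand":1}]'
python3 - <<'E'
from h import *
from cell import optics
d=optics.get_image("side");pickle.dump(d,open("side2.pkl","wb"))
i=np.hstack([cv2.resize(pickle.load(open(f,"rb"))["image"][115:215,185:305],None,fx=3.3,fy=3.3,interpolation=3) for f in("side1.pkl","side2.pkl")])
cv2.imwrite("pics/d.png",i[...,::-1])
E
```

```text
t: 6.03
tool_pos: [0.5038, 0.2254, 0.1276]
tool_rot: [[0.951, 0.311, 0.001], [0.311, -0.951, 0.0], [0.001, 0.0, -1.0]]
force: [-3.3, -1.8, 10.5]
finger_gap: 0.006
gripper_force: 4.7
```

View pics/d.png

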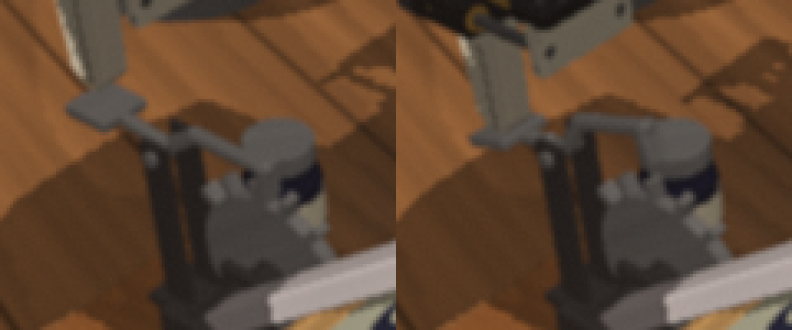

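Pressing on the hard stop now reads 10 N, and the picture shows the nose clear of the teeth (right half, nose near (660,125)). The pawl is fully tripped, so I'll lift off and move above the handle.

```bash
python3 -m crank '[{"delta_pos":[0,0,0.005],"turn":[0,0,0],"hand":1},{"delta_pos":[0,0,0.02],"turn":[0,0,0],"hand":1},{"delta_pos":[0,0,0.05],"turn":[0,0,0],"hand":1},{"delta_pos":[0,0,0.08],"turn":[0,0,0],"hand":1},{"delta_pos":[0,0,0.11],"turn":[0,0,0],"hand":1},{"delta_pos":[0,0,0.15],"turn":[0,0,0],"hand":1},{"delta_pos":[0,0,0.19],"turn":[0,0,0],"hand":1},{"delta_pos":[0.01,-0.02,0.22],"turn":[0,0,0],"hand":1},{"delta_pos":[0.01,-0.04,0.25],"turn":[0,0,0],"hand":1},{"delta_pos":[0.02,-0.07,0.27],"turn":[0,0,0],"hand":1}]'
python3 -m crank '[{"delta_pos":[0.005,-0.03,0],"turn":[0,0,0],"hand":1},{"delta_pos":[0.01,-0.07,0],"turn":[0,0,0],"hand":1},{"delta_pos":[0.015,-0.11,0],"turn":[0,0,0],"hand":1},{"delta_pos":[0.02,-0.15,0],"turn":[0,0,0],"hand":1},{"delta_pos":[0.025,-0.19,0],"turn":[0,0,0],"hand":1},{"delta_pos":[0.03,-0.22,0],"turn":[0,0,0],"hand":1},{"delta_pos":[0.035,-0.25,0],"turn":[0,0,0],"hand":1},{"delta_pos":[0.04,-0.28,0],"turn":[0,0,0],"hand":1},{"delta_pos":[0.04,-0.295,-0.02],"turn":[0,0,0],"hand":1},{"delta_pos":[0.04,-0.295,-0.04],"turn":[0,0,0],"hand":1}]'
python3 - <<'E'
from h import *
from cell import optics
for n in("top","side"):
    d=optics.get_image(n);pickle.dump(d,open(n+"3.pkl","wb"))
    i=d["image"];i=i[150:300,180:470] if n=="top" else i[60:260,190:450]
    f=395/i.shape[1];i=cv2.resize(i,None,fx=f,fy=f,interpolation=3);print(f)
    if n=="top":a=i
    else: b=i
H=max(len(a),len(b));o=np.zeros((H,790,3),np.uint8);o[:len(a),:395]=a;o[:len(b),395:]=b
cv2.imwrite("pics/e.png",o[...,::-1])
E
```

```text
t: 6.92
tool_pos: [0.523, 0.1557, 0.4001]
tool_rot: [[0.95, 0.313, 0.003], [0.313, -0.95, 0.001], [0.003, -0.0, -1.0]]
force: [0.7, 0.2, 0.3]
finger_gap: 0.0
gripper_force: 0.0
t: 7.75
tool_pos: [0.5638, -0.1426, 0.3564]
tool_rot: [[0.951, 0.308, 0.001], [0.308, -0.951, -0.001], [0.001, 0.001, -1.0]]
force: [0.4, 0.3, -0.2]
finger_gap: 0.004
gripper_force: 0.0
1.3620689655172413
1.5192307692307692
```

View pics/e.png

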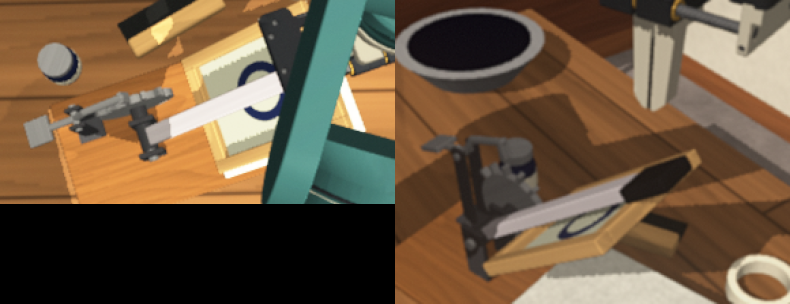

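The top and pictures show the tripped pawl and the fingertips (653,108 in the side half) above the handle (660,178). I'll descend along the arc.

```bash
python3 -m crank '[{"delta_pos":[0,0.004,-0.015],"turn":[0,0,0],"hand":1},{"delta_pos":[0.001,0.005,-0.03],"turn":[0,0,0],"hand":1},{"delta_pos":[0.001,0.005,-0.04],"turn":[0,0,0],"hand":1},{"delta_pos":[0.001,0.005,-0.045],"turn":[0,0,0],"hand":1},{"delta_pos":[0.001,0.005,-0.05],"turn":[0,0,0],"hand":1},{"delta_pos":[0.001,0.005,-0.055],"turn":[0,0,0],"hand":1},{"delta_pos":[0.001,0.005,-0.06],"turn":[0,0,0],"hand":1},{"delta_pos":[0.001,0.005,-0.065],"turn":[0,0,0],"hand":1},{"delta_pos":[0.001,0.005,-0.07],"turn":[0,0,0],"hand":1},{"delta_pos":[0.001,0.005,-0.075],"turn":[0,0,0],"hand":1}]'
python3 -m crank '[{"delta_pos":[0.001,-0.002,-0.003],"turn":[0,0,0],"hand":1},{"delta_pos":[0.001,-0.004,-0.006],"turn":[0,0,0],"hand":1},{"delta_pos":[0.002,-0.006,-0.009],"turn":[0,0,0],"hand":1},{"delta_pos":[0.002,-0.008,-0.011],"turn":[0,0,0],"hand":1},{"delta_pos":[0.003,-0.01,-0.014],"turn":[0,0,0],"hand":1},{"delta_pos":[0.003,-0.012,-0.016],"turn":[0,0,0],"hand":1},{"delta_pos":[0.004,-0.014,-0.018],"turn":[0,0,0],"hand":1},{"delta_pos":[0.005,-0.016,-0.02],"turn":[0,0,0],"hand":1},{"delta_pos":[0.006,-0.017,-0.022],"turn":[0,0,0],"hand":1},{"delta_pos":[0.006,-0.018,-0.024],"turn":[0,0,0],"hand":1}]'
```

```text
t: 8.68
tool_pos: [0.5646, -0.1347, 0.2813]
tool_rot: [[0.951, 0.311, 0.0], [0.311, -0.951, -0.0], [0.0, 0.0, -1.0]]
force: [0.2, -0.1, -0.7]
finger_gap: 0.005
gripper_force: 0.0
t: 9.52
tool_pos: [0.5708, -0.1531, 0.2576]
tool_rot: [[0.951, 0.31, 0.0], [0.31, -0.951, -0.001], [-0.0, 0.001, -1.0]]
force: [-0.2, 0.3, 5.0]
finger_gap: 0.007
gripper_force: 2.0
```

Contact at 5 N, within the hinge's normal range, so I'll continue.

```bash
python3 -m crank '[{"delta_pos":[0.001,-0.002,-0.003],"turn":[0,0,0],"hand":1},{"delta_pos":[0.001,-0.004,-0.006],"turn":[0,0,0],"hand":1},{"delta_pos":[0.002,-0.006,-0.009],"turn":[0,0,0],"hand":1},{"delta_pos":[0.002,-0.007,-0.012],"turn":[0,0,0],"hand":1},{"delta_pos":[0.003,-0.009,-0.014],"turn":[0,0,0],"hand":1},{"delta_pos":[0.003,-0.01,-0.016],"turn":[0,0,0],"hand":1},{"delta_pos":[0.004,-0.012,-0.019],"turn":[0,0,0],"hand":1},{"delta_pos":[0.004,-0.014,-0.022],"turn":[0,0,0],"hand":1},{"delta_pos":[0.005,-0.015,-0.024],"turn":[0,0,0],"hand":1},{"delta_pos":[0.005,-0.016,-0.026],"turn":[0,0,0],"hand":1}]'
python3 -m crank '[{"delta_pos":[0,-0.001,-0.003],"turn":[0,0,0],"hand":1},{"delta_pos":[0.001,-0.003,-0.006],"turn":[0,0,0],"hand":1},{"delta_pos":[0.001,-0.004,-0.009],"turn":[0,0,0],"hand":1},{"delta_pos":[0.002,-0.006,-0.012],"turn":[0,0,0],"hand":1},{"delta_pos":[0.002,-0.007,-0.014],"turn":[0,0,0],"hand":1},{"delta_pos":[0.003,-0.009,-0.017],"turn":[0,0,0],"hand":1},{"delta_pos":[0.003,-0.01,-0.02],"turn":[0,0,0],"hand":1},{"delta_pos":[0.004,-0.012,-0.023],"turn":[0,0,0],"hand":1},{"delta_pos":[0.004,-0.013,-0.026],"turn":[0,0,0],"hand":1},{"delta_pos":[0.004,-0.014,-0.028],"turn":[0,0,0],"hand":1}]'
python3 -m crank '[{"delta_pos":[0,-0.001,-0.003],"turn":[0,0,0],"hand":1},{"delta_pos":[0.001,-0.002,-0.006],"turn":[0,0,0],"hand":1},{"delta_pos":[0.001,-0.003,-0.009],"turn":[0,0,0],"hand":1},{"delta_pos":[0.001,-0.004,-0.012],"turn":[0,0,0],"hand":1},{"delta_pos":[0.002,-0.005,-0.015],"turn":[0,0,0],"hand":1},{"delta_pos":[0.002,-0.006,-0.018],"turn":[0,0,0],"hand":1},{"delta_pos":[0.002,-0.007,-0.021],"turn":[0,0,0],"hand":1},{"delta_pos":[0.003,-0.009,-0.024],"turn":[0,0,0],"hand":1},{"delta_pos":[0.003,-0.01,-0.027],"turn":[0,0,0],"hand":1},{"delta_pos":[0.003,-0.011,-0.029],"turn":[0,0,0],"hand":1}]'
```

```text
t: 10.35
tool_pos: [0.5756, -0.1688, 0.2312]
tool_rot: [[0.951, 0.311, -0.0], [0.311, -0.951, 0.0], [-0.0, -0.0, -1.0]]
force: [0.2, 2.5, 4.6]
finger_gap: 0.008
gripper_force: 1.9
t: 11.18
tool_pos: [0.5799, -0.1828, 0.2033]
tool_rot: [[0.951, 0.311, 0.001], [0.311, -0.951, -0.0], [0.0, 0.0, -1.0]]
force: [2.1, 1.7, 3.5]
finger_gap: 0.005
gripper_force: 1.8
t: 12.02
tool_pos: [0.5827, -0.1935, 0.174]
tool_rot: [[0.95, 0.311, -0.0], [0.311, -0.95, 0.001], [0.0, -0.001, -1.0]]
force: [1.1, 2.3, 2.7]
finger_gap: 0.003
gripper_force: 1.8
```

```bash
python3 -m crank '[{"delta_pos":[0,-0.001,-0.003],"turn":[0,0,0],"hand":1},{"delta_pos":[0,-0.002,-0.006],"turn":[0,0,0],"hand":1},{"delta_pos":[0.001,-0.002,-0.009],"turn":[0,0,0],"hand":1},{"delta_pos":[0.001,-0.003,-0.012],"turn":[0,0,0],"hand":1},{"delta_pos":[0.001,-0.004,-0.015],"turn":[0,0,0],"hand":1},{"delta_pos":[0.002,-0.005,-0.018],"turn":[0,0,0],"hand":1},{"delta_pos":[0.002,-0.006,-0.021],"turn":[0,0,0],"hand":1},{"delta_pos":[0.002,-0.006,-0.024],"turn":[0,0,0],"hand":1},{"delta_pos":[0.003,-0.007,-0.027],"turn":[0,0,0],"hand":1},{"delta_pos":[0.003,-0.008,-0.03],"turn":[0,0,0],"hand":1}]'
```

```text
t: 12.85
tool_pos: [0.5856, -0.2016, 0.1442]
tool_rot: [[0.951, 0.311, -0.0], [0.311, -0.951, 0.0], [-0.0, -0.0, -1.0]]
force: [0.2, 4.1, 3.8]
finger_gap: 0.003
gripper_force: 1.7
```

```bash
python3 -m crank '[{"delta_pos":[0,0,-0.003],"turn":[0,0,0],"hand":1},{"delta_pos":[0,-0.001,-0.006],"turn":[0,0,0],"hand":1},{"delta_pos":[0,-0.001,-0.009],"turn":[0,0,0],"hand":1},{"delta_pos":[0.001,-0.002,-0.012],"turn":[0,0,0],"hand":1},{"delta_pos":[0.001,-0.002,-0.015],"turn":[0,0,0],"hand":1},{"delta_pos":[0.001,-0.003,-0.018],"turn":[0,0,0],"hand":1},{"delta_pos":[0.001,-0.004,-0.021],"turn":[0,0,0],"hand":1},{"delta_pos":[0.002,-0.004,-0.024],"turn":[0,0,0],"hand":1},{"delta_pos":[0.002,-0.005,-0.027],"turn":[0,0,0],"hand":1},{"delta_pos":[0.002,-0.005,-0.03],"turn":[0,0,0],"hand":1}]'
python3 -m crank '[{"delta_pos":[0,0,-0.003],"turn":[0,0,0],"hand":1},{"delta_pos":[0,-0.001,-0.006],"turn":[0,0,0],"hand":1},{"delta_pos":[0,-0.001,-0.009],"turn":[0,0,0],"hand":1},{"delta_pos":[0,-0.001,-0.012],"turn":[0,0,0],"hand":1},{"delta_pos":[0,-0.001,-0.014],"turn":[0,0,0],"hand":1},{"delta_pos":[0,-0.002,-0.016],"turn":[0,0,0],"hand":1},{"delta_pos":[0.001,-0.002,-0.018],"turn":[0,0,0],"hand":1},{"delta_pos":[0.001,-0.002,-0.02],"turn":[0,0,0],"hand":1},{"delta_pos":[0.001,-0.002,-0.022],"turn":[0,0,0],"hand":1},{"delta_pos":[0.001,-0.002,-0.024],"turn":[0,0,0],"hand":1}]'
python3 -m crank '[{"delta_pos":[0,0,-0.001],"turn":[0,0,0],"hand":1},{"delta_pos":[0,0,-0.002],"turn":[0,0,0],"hand":1},{"delta_pos":[0,0,-0.003],"turn":[0,0,0],"hand":1},{"delta_pos":[0,0,-0.004],"turn":[0,0,0],"hand":1},{"delta_pos":[0,0,-0.005],"turn":[0,0,0],"hand":1},{"delta_pos":[0,0,-0.006],"turn":[0,0,0],"hand":1},{"delta_pos":[0,0,-0.0065],"turn":[0,0,0],"hand":1},{"delta_pos":[0,0,-0.007],"turn":[0,0,0],"hand":1},{"delta_pos":[0,0,-0.007],"turn":[0,0,0],"hand":1},{"delta_pos":[0,0,-0.007],"turn":[0,0,0],"hand":1}]'
```

```text
t: 13.68
tool_pos: [0.5877, -0.2068, 0.1143]
tool_rot: [[0.951, 0.311, 0.0], [0.311, -0.951, -0.0], [0.0, 0.0, -1.0]]
force: [-0.1, -2.1, 3.6]
finger_gap: 0.003
gripper_force: 1.8
t: 14.52
tool_pos: [0.5885, -0.2088, 0.0904]
tool_rot: [[0.951, 0.311, -0.0], [0.311, -0.951, -0.0], [-0.0, 0.0, -1.0]]
force: [-1.5, -2.2, 2.9]
finger_gap: 0.007
gripper_force: 1.7
t: 15.35
tool_pos: [0.5887, -0.2085, 0.0836]
tool_rot: [[0.951, 0.311, 0.0], [0.311, -0.951, 0.0], [0.0, -0.0, -1.0]]
force: [0.2, -1.9, 2.3]
finger_gap: 0.003
gripper_force: 1.1
```

```bash
python3 -m crank '[{"delta_pos":[0,0,-0.0005],"turn":[0,0,0],"hand":1},{"delta_pos":[0,0,-0.001],"turn":[0,0,0],"hand":1},{"delta_pos":[0,0,-0.0015],"turn":[0,0,0],"hand":1},{"delta_pos":[0,0,-0.002],"turn":[0,0,0],"hand":1},{"delta_pos":[0,0,-0.002],"turn":[0,0,0],"hand":1},{"delta_pos":[0,0,-0.002],"turn":[0,0,0],"hand":1},{"delta_pos":[0,0,-0.002],"turn":[0,0,0],"hand":1},{"delta_pos":[0,0,-0.002],"turn":[0,0,0],"hand":1},{"delta_pos":[0,0,-0.002],"turn":[0,0,0],"hand":1},{"delta_pos":[0,0,-0.002],"turn":[0,0,0],"hand":1}]'
```

```text
t: 16.18
tool_pos: [0.5888, -0.2085, 0.0831]
tool_rot: [[0.951, 0.311, 0.001], [0.311, -0.951, -0.0], [0.001, 0.0, -1.0]]
force: [-6.8, 1.5, 16.7]
finger_gap: 0.004
gripper_force: 8.4
```

The arm is on its hard stop: 17 N at z = 0.083. I'll back off straight up and take a last look.

```bash
python3 -m crank '[{"delta_pos":[0,0,0.003],"turn":[0,0,0],"hand":1},{"delta_pos":[0,0,0.01],"turn":[0,0,0],"hand":1},{"delta_pos":[0,0,0.03],"turn":[0,0,0],"hand":1},{"delta_pos":[0,0,0.06],"turn":[0,0,0],"hand":1},{"delta_pos":[0,0,0.09],"turn":[0,0,0],"hand":1},{"delta_pos":[0,0,0.12],"turn":[0,0,0],"hand":1},{"delta_pos":[0,0,0.15],"turn":[0,0,0],"hand":1},{"delta_pos":[0,0,0.18],"turn":[0,0,0],"hand":1},{"delta_pos":[0,0,0.2],"turn":[0,0,0],"hand":1},{"delta_pos":[0,0,0.2],"turn":[0,0,0],"hand":1}]'
python3 - <<'E'
from h import *
from cell import optics
a=optics.get_image("top")["image"][110:310,180:470];b=optics.get_image("side")["image"][60:360,150:470]
a=cv2.resize(a,(395,272));b=cv2.resize(b,(395,370));o=np.zeros((370,790,3),np.uint8);o[:272,:395]=a;o[:,395:]=b
cv2.imwrite("pics/f.png",o[...,::-1])
E
```

```text
t: 17.02
tool_pos: [0.5894, -0.2087, 0.2869]
tool_rot: [[0.95, 0.311, 0.005], [0.311, -0.95, -0.002], [0.005, 0.003, -1.0]]
force: [0.7, -0.8, -0.3]
finger_gap: 0.003
gripper_force: 0.0
```

View pics/f.png

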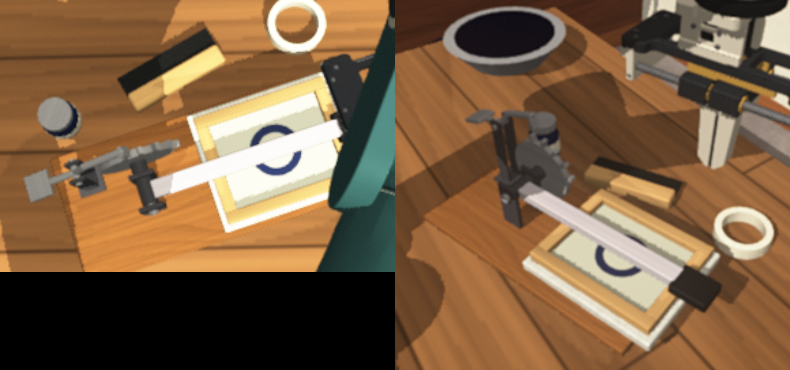

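The frame lies flat on the board (handle at about (695,285)), the pawl is still tripped, and the jar, tape roll and squeegee haven't moved.

```bash
python3 -c "
from cell import job;print(job.sign_off())"
```

```text
the job is handed in; nothing more can be done
None
```

The job is handed in: the pawl is tripped to its stop, the frame was lowered gently and lies flat on the print board, the last pictures show the jar, tape roll and squeegee where they were, and it took about 17 s; no verdict was returned.

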